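Knock the dry tile out of the ejector die

ROBOT

A 6-joint arm with a two-finger parallel gripper is mounted at the origin on the work surface. World frame = base frame: x ahead of the robot, y to its left, z up, the work surface at z = 0. Lengths are in mm, angles in degrees, forces in N, time in s.
With the tool pointing down it reaches from about 300 to 850 mm from the base axis. Payload 4.2 kg.
Tool frame: the origin (TCP) lies midway between the tips of the shut fingers; the grasp point (between the pads) lies 19 mm behind it; z points along the fingers, y is the line along which they close (so a half turn about z gives the same grasp; the last joint's range is limited). The gripper opens to 91 mm and grips with 3 to 60 N. Pads are 32 mm wide; open, the fingers measure 118 mm over their backs; the gripper's body (76 mm by 178 mm) begins 60 mm behind the grasp point.
Start: joints at [-66.291, 18.312, 89.639, -0, 72.044, -1.146], TCP at [241.691, -521.758, 191.776] pointing down, gripper open.
Joint ranges: [-177.97, 177.97], [-48.28, 115.42], [12.27, 149.76], [-77.06, 257.06], [2.81, 150.46], [-146.56, 146.56]. Speed limits (degrees/s): [147.25, 147.25, 180, 180, 180, 180].

INTERFACE

Orientations are given as [roll, pitch, yaw] about the fixed x, y, z axes, in that order (R = Rz(yaw) Ry(pitch) Rx(roll)).
In Python, from workcell import env gives the robot as it stands.
- The arm moves only by the tool send_rows, never from a script. Its argument "steps" is a list that holds one entry, the list of rows, each a list of 5 numbers: the shift along the tool's x, y, z scaled (see below), then the turn about the tool's z scaled (see below), then the opening, from 0 (shut) to 1 (fully open). In form: [[[dx, dy, dz, yaw, fingers], ...]]. A call has 1 to 5 rows; each row shifts and turns the commanded pose from where the row before left it, along the tool's axes as they then stand; what a row does not reach is not made up. The controller multiplies each number of a shift by 0.04 m and each number of a turn by 0.12 rad. A row lasts 1/12 s, in which the tool goes at most 41.7 mm and 7.16 degrees, less where a joint would pass 70% of its speed; a pose out of reach is approached as far as the arm can. A call with a number of a shift or a turn outside -1 to 1 is refused whole. A call with a gripper value outside its range is refused whole. The fingers move at their own pace and stop on an object; "squeeze" is the grip in N (left out, the last holds). Time passes only in rows, so rows that do not move let the fingers close. It gives the time, the measured TCP pose, the force, the opening and the grip force at its end, in the units of the state.
- env.state(): the state, without advancing time (a new reading comes with each control period).
- env.grab_frame(name): name is "side" or "top" or "wrist"; returns a dict with "pixels" (384x512x3 uint8, red, green, blue), "depth" (384x512 float32, mm along the optical axis (not along the pixel's ray), 0 where there is no reading), "intrinsics" (3x3 intrinsics, pixels), "dist" ([k1, k2, p1, p2, k3] as OpenCV has them; the pictures are not rectified), "cam_to_world" (4x4, takes a point from camera to world coordinates). Camera axes: x right, y down, z forward; pixel columns grow to the right and rows downward; lengths in mm; the calibration is good to about 2 mm. A picture is of the moment at which its call begins.
- env.job_done(): hands the job in; it is judged then, once.
The state is a dict: "time_s": time; "qpos": joint angles; "qvel": joint speeds; "effort": joint torques, N m; "ee_pos": TCP position; "ee_rot": TCP orientation; "force": force on the tool from outside, world axes, zero at the start; "torque": the same for the moment, N m; "gripper_width": finger opening in mm; "gripper_force": force on a finger pad.
Only numpy, scipy, OpenCV 4.12 (cv2) and the standard library are available. Lean on these libraries where they do the work, as an engineer would, in place of code of your own. Each camera call takes 0.05 s, during which the arm holds its last target. There are 200 camera calls.

TASK

The kiln post standing in the catch tray is in the way: stand it upright on the empty middle of the ware board, between the little bowl and the short post, and let go of it. Then, with the fingers, press the die's sloping knob along its own axis, past the bump, until you feel it bottom out firmly on its stop (15 to 25 N, no slamming), so that the tile held in the die slides out into the tray, and let the knob spring all the way back. Do not touch the brittle tile, and leave the bowl, the short post, the jar and the dish where they are.

Things in the scene. Friction and masses are not known exactly. Their poses are not given: they have to be found in the camera images.
- die: Fixed steel ejector die. Origin on the table under its middle; z up, x from the knob end (nearest the robot) to the tray end. A 49 mm wide channel slopes down to +x, 55 deg below level, its floor ending at x=-20, z=55 mm. The knob's stroke runs down the same slope: direction (0.574, 0, -0.819) in this frame, 35 deg from vertical
- tray_mid (a point): point on the floor of the die's open catch tray, at (88, 0, 10) mm in the die's frame. The flat floor, 10 mm above the table, runs from x=44 to 130 mm and is 116 mm wide; walls reach 30 mm above the table; a bent ramp joins it to the channel
- strap_mid (a point): centre of the grey strap (7 x 14 mm section) across the two cheeks (72 mm apart inside) beside the knob; at (-78, 0, 206) mm in the die's frame, 27.5 mm from the knob's axis on the tray side, reaching 35 mm past the knob's face. It bars a vertical tool: press along the stroke, closed fingers between the cheeks, palm beyond the strap
- knob_face (a point): middle of the outer flat face of the plunger's knob (dark wood disc, 32 mm diameter, 14 mm thick); moves with the plunger. At rest it is at (-84, 0, 168) mm in the die's frame. Stroke direction: see die
- plunger (a joint): knob travel in m: 0 at rest, 0.026 home on a stiff rubber-backed stop (about 13 N/mm). Spring 2.5 N at rest, 7 N at the end. The tile's sprung roller makes a bump: up to 14 N in all near 6 mm, falling to 7 to 9 N by 10 mm; the tile lets go at about 22.5 mm; at 26 mm the force climbs steeply. Springs back by itself. Over 40 N counts as slamming
- tile: the held part: dry terracotta tile 50 x 46 x 9 mm with a nib (10 x 24 mm, 8 mm high) at the upper end of its face, in the channel, held back by a sprung roller under a bridge. Origin at the middle of its underside; z out of its face, x to its lower edge. Once the nib is past the roller it slides down into the tray by itself
- post: the obstacle: off-white kiln post, upright block 38 x 38 mm, 80 mm high, about 0.24 kg, standing on the tray's floor. Origin at the centre of its underside, z up, x and y square to its sides
- board: fixed wooden ware board 340 (x) x 120 (y) x 18 mm. Origin at the centre of its underside, so its top is at z=18 mm. The bowl stands near one end and the short post near the other, 122 mm either side of the middle (which end varies); the middle is empty
- bowl: small terracotta bowl standing on the ware board, 76 mm rim diameter, 45 mm high; origin at the centre of its underside
- short_post: short kiln post on the ware board, 38 x 38 x 50 mm; origin at the centre of its underside
- jar: grey jar with white cap, 64 mm diameter, 85 mm high, standing on the table left of the die; origin at the centre of its underside
- dish: shallow plaster dish, 84 mm rim diameter, 32 mm high, on the table left of the die; origin at the centre of its underside

How it is judged (in metres and radians):
On the way, in this order (a step that is already met when the one before it is completed fails the run):
1. the kiln post stands upright and released on the middle of the ware board (x of post in the frame of board between -0.08 and 0.08 m and y of post in the frame of board between -0.05 and 0.05 m and z of post in the frame of board between 0.014 and 0.022 m and angle between post's own z axis and vertical below 0.1 rad and contact force between post and the fingers below 0.1 N), for 0.2 s.
2. the fingers press the knob firmly onto its stop: within 2.5 mm of home, with over 11 N (value of joint plunger above 0.0235 m and contact force between the fingers and plunger above 11 N).
3. the tile lies at rest in the tray and the knob has sprung back (value of joint plunger below 0.003 m and x of tile in the frame of die above 0.01 m and z of tile in the frame of die below 0.035 m and linear speed of tile below 0.02 m/s), for 0.2 s.
At the end, for the whole second after the job is handed in: Post upright (0.1 rad) and still on the ware board, within 80 mm of its middle lengthways, 50 mm sideways and 4 mm of its top; knob within 3 mm of rest; tile still in the tray, its origin 10 to 130 mm along the die's x, within 58 mm of the centre line, 5 to 35 mm above the table (all of step 3 and x of post in the frame of board between -0.08 and 0.08 m and y of post in the frame of board between -0.05 and 0.05 m and z of post in the frame of board between 0.014 and 0.022 m and angle between post's own z axis and vertical below 0.1 rad and linear speed of post below 0.02 m/s and x of tile in the frame of die below 0.13 m and y of tile in the frame of die between -0.058 and 0.058 m and z of tile in the frame of die above 0.005 m); the robot touches nothing.
It fails at once if the fingers or arm touch the tile (contact force between any of the fingers, the arm and tile above 0.5 N).
It fails at once if the knob is slammed or leaned on (over 40 N) (contact force between the fingers and plunger above 40 N).
It fails at once if a bystander (bowl, short post, jar or dish) is moved by more than 15 mm (distance of any of bowl, short_post, jar, dish from where it was at the start of the episode above 0.015 m).
It also fails if it takes over 54 s, if anything falls off the work surface, if the arm or the gripper's body presses on something with over 40 N, if the wrist force passes 120 N, or if a joint passes its speed limit or range.

## Working session

There is one attempt and no reset: what is moved stays moved. The work goes in short steps, Python scripts to look and compute and a tool call to move; the robot and the scene stay as the last step left them, time stands still between calls to the robot, and variables do not carry over. Pictures are saved under pics/ and viewed, at most 10 in all, crops included, and the job is handed in when it is done.

Besides the shell and the picture viewer there is one more tool, called after "Call:" as name(argument=value, ...) on one line, values as JSON. send_rows: Moves the arm, as the interface text tells. Shifts and turns lie within -1 to 1; 1 stands for 0.04 m of shift or 0.12 rad of turn. Its arguments: {"type":"object","properties":{"steps":{"type":"array"},"squeeze":{"type":"number"}},"required":["steps"]}

```bash
ls -a; mkdir -p pics; python3 - <<'E'
from workcell import env
import cv2,numpy as np,pickle
print([a for a in dir(env) if a[0]!='_']); print(env.state())
F={n:env.grab_frame(n) for n in("side","top")}
pickle.dump(F,open('f0.pkl','wb'))
for n,f in F.items():
    print(n,f['intrinsics'].tolist(),f['dist'],np.round(f['cam_to_world'],3).tolist())
    cv2.imwrite(f'pics/{n}0.png',cv2.cvtColor(f['pixels'],cv2.COLOR_RGB2BGR))
E
```

```text
.
..
pics
['Unreachable', 'grab_frame', 'job_done', 'state']
{'time_s': 0.0, 'qpos': array([-6.62911320e+01,  1.83507252e+01,  8.97044027e+01,  8.34725894e-05,
        7.20426600e+01, -1.14518952e+00]), 'qvel': array([ 0.08959509,  0.040055  ,  0.02638483, -0.10832639, -0.04388441,
       -0.04436436]), 'effort': array([ 5.51122207e-05, -4.12457085e+01, -2.31971544e+01,  7.25796609e-02,
        4.56606550e-02, -1.60944396e-04]), 'ee_pos': array([ 241.47536426, -521.26315203,  190.94305511]), 'ee_rot': array([-1.79902233e+02, -2.03373533e-03,  2.48540300e+01]), 'force': array([-0.41433745, -0.46123048,  0.23812416]), 'torque': array([ 0.01312431,  0.00269866, -0.02020585]), 'gripper_force': 0.0, 'gripper_width': 91.2120240536539}
side [[457.38138987927493, 0.0, 260.86284237689927], [0.0, 457.38138987927493, 198.15799790694666], [0.0, 0.0, 1.0]] [-0.01050191  0.          0.          0.          0.        ] [[-0.909, -0.263, 0.322, 96.363], [-0.416, 0.572, -0.707, 1025.763], [0.002, -0.777, -0.629, 1029.143], [0.0, 0.0, 0.0, 1.0]]
top [[470.94866519687184, 0.0, 256.310616685324], [0.0, 470.94866519687184, 188.06469125752065], [0.0, 0.0, 1.0]] [0.04787625 0.         0.         0.         0.        ] [[-0.023, -0.997, 0.077, 443.178], [-1.0, 0.024, 0.018, 16.604], [-0.02, -0.077, -0.997, 1455.791], [0.0, 0.0, 0.0, 1.0]]
```

View pics/side0.png

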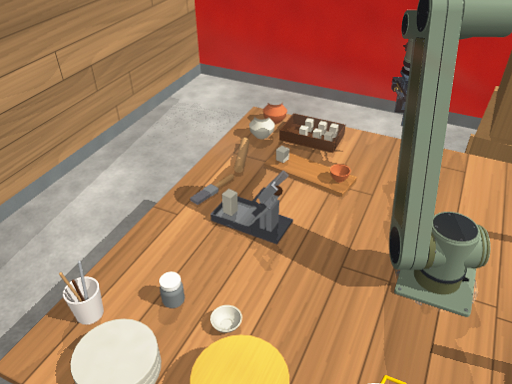

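View pics/top0.png

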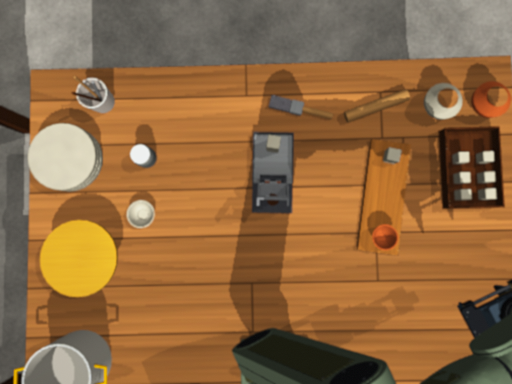

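The side view shows the post at (230,203) in the tray, the die at (255,215), and the board running from the short post at (283,155) to the bowl at (340,172). In the top view the post is at (273,142), the die is (252–293, 132–212), and the board has the short post at (393,155) and the bowl at (386,237).

```bash
cat > h.py <<'E'
import numpy as np,cv2
def cloud(f):
    h,w=f['depth'].shape
    uv=np.stack(np.meshgrid(np.arange(w),np.arange(h)),-1).reshape(-1,1,2).astype(np.float64)
    n=cv2.undistortPoints(uv,f['intrinsics'],f['dist'])[:,0]
    z=f['depth'].reshape(-1,1).astype(float)
    P=np.hstack([n*z,z,np.ones_like(z)])@f['cam_to_world'].T
    P=P[:,:3]; P[z[:,0]==0]=np.nan
    return P.reshape(h,w,3)
def rect(Q):
    c,s,a=cv2.minAreaRect(Q[:,:2].astype(np.float32)); return np.round(c,1),np.round(s,1),round(a,1)
E
python3 - <<'E'
import pickle,numpy as np
from h import *
F=pickle.load(open('f0.pkl','rb'))
def box(P,u0,u1,v0,v1,z0,z1):
    Q=P[v0:v1,u0:u1].reshape(-1,3); return Q[(Q[:,2]>z0)&(Q[:,2]<z1)]
for n,B in {'top':dict(post=(255,292,128,158,75,110),die=(245,300,125,220,6,60),board=(350,420,130,262,10,26),short=(375,410,140,170,55,85),bowl=(365,410,220,255,40,80),knobs=(245,300,150,220,120,230)),
 'side':dict(post=(215,245,185,220,75,110),short=(270,295,140,165,55,85),board=(230,370,140,200,10,26),bowl=(325,355,160,185,40,80),die=(205,300,190,245,6,35),knobs=(245,295,160,235,120,230))}.items():
    P=cloud(F[n])
    for k,b in B.items():
        Q=box(P,*b)
        print(n,k,len(Q),*(rect(Q) if len(Q)>3 else ()),'med z',np.round(np.nanpercentile(Q[:,2],[5,50,95]),1) if len(Q) else '')
P=cloud(F['top'])
print(np.round(P[150:215:4,272]).astype(int).tolist())
E
```

```text
top post 175 [683.5 -11.6] [37.6 39.3] 79.4 med z [83.8 89.7 93.8]
top die 2175 [605.1  -7.2] [167.9 291.9] 88.8 med z [ 6.9 12.7 37.1]
top board 3849 [ 516.4 -360.7] [176.  346.1] 77.1 med z [13.2 18.3 23.4]
top short 180 [ 641.6 -362.7] [39.7 38.1] 77.0 med z [60.9 67.8 72.2]
top bowl 270 [ 399.  -328.5] [72.4 73.1] 16.3 med z [41.1 57.9 67.1]
top knobs 744 [537.8  -5.2] [86.2 90.1] 86.8 med z [124.1 148.1 212.8]
side post 129 [683.7  -7.8] [41.5 44.1] 68.8 med z [76.9 88.4 93. ]
side short 86 [ 641.5 -360.1] [40.2 41.6] 73.3 med z [57.8 66.2 71.6]
side board 1718 [ 594.9 -338.8] [468.8 383.2] 30.4 med z [12.5 18.  22.9]
side bowl 214 [ 399.1 -326. ] [69.1 76.3] 19.0 med z [41.6 54.7 65.4]
side die 1614 [605.7 -27.5] [340.  269.7] 26.5 med z [ 7.2 12.5 30.8]
side knobs 547 [ 5.379e+02 -3.000e-01] [90.2 89. ] 88.7 med z [124.5 163.  211.7]
[[666, -8, 52], [660, -8, 7], [648, -8, 6], [635, -7, 10], [622, -7, 14], [609, -7, 21], [595, -6, 37], [574, -4, 127], [564, -4, 111], [549, -3, 148], [539, -3, 142], [526, -3, 171], [512, -2, 211], [504, -2, 169], [499, -4, 8], [487, -4, 6], [475, -3, 6]]
```

Call:
send_rows(steps=[[[0.85,-0.385,-0.1,0,1],[0.85,-0.385,-0.1,0,1],[0.85,-0.385,-0.1,0,1],[0.85,-0.385,-0.1,0,1],[0.85,-0.385,-0.1,0,1]]])

```text
time_s: 0.52
ee_pos: [364.1, -378.9, 211.6]
ee_rot: [-180.0, 0.0, 24.8]
force: [-0.1, -0.0, 0.6]
gripper_width: 91.2
gripper_force: 0.0
```

Call:
send_rows(steps=[[[0.85,-0.385,-0.1,0,1],[0.85,-0.385,-0.1,0,1],[0.85,-0.385,-0.1,0,1],[0.85,-0.385,-0.1,0,1],[0.85,-0.385,-0.1,0,1]]])

```text
time_s: 0.93
ee_pos: [486.1, -237.4, 231.6]
ee_rot: [-180.0, 0.0, 24.9]
force: [-0.4, -0.8, 0.5]
gripper_width: 91.4
gripper_force: 0.0
```

Call:
send_rows(steps=[[[0.85,-0.385,0,0,1],[0.85,-0.385,0,0,1],[0.85,-0.385,0,0,1],[0.85,-0.385,0,0,1],[0.85,-0.385,0,0,1]]])

```text
time_s: 1.35
ee_pos: [608.0, -96.1, 231.3]
ee_rot: [-180.0, 0.1, 24.9]
force: [0.2, 0.6, 0.9]
gripper_width: 91.1
gripper_force: 0.0
```

Call:
send_rows(steps=[[[0,0,0,0.95,1],[0,0,0,0.95,1],[0,0,0,0.95,1],[0,0,0,0.95,1],[0,0,0,0.95,1]]])

```text
time_s: 1.77
ee_pos: [607.1, -97.5, 231.1]
ee_rot: [180.0, 0.1, -8.1]
force: [-0.8, 0.6, 0.6]
gripper_width: 91.2
gripper_force: 0.0
```

```bash
python3 - <<'E'
from workcell import env
from h import *
import pickle
f=env.grab_frame('wrist');pickle.dump(f,open('w1.pkl','wb'))
cv2.imwrite('pics/w1.png',cv2.cvtColor(f['pixels'],cv2.COLOR_RGB2BGR))
P=cloud(f);print(np.round(f['cam_to_world'],2).tolist())
Q=P.reshape(-1,3)
m=(abs(Q[:,0]-683)<45)&(abs(Q[:,1]+10)<45)&(Q[:,2]>84)&(Q[:,2]<96)
print(m.sum(),rect(Q[m]) if m.sum()>5 else '', np.median(Q[m,2]) if m.any() else '')
m=(Q[:,2]>100)&(Q[:,2]<230)&(Q[:,0]<600)
print(m.sum(),rect(Q[m]) if m.sum()>5 else '')
E
```

```text
[[-0.14, -0.96, -0.26, 680.49], [-0.99, 0.14, 0.04, -108.78], [0.0, 0.26, -0.96, 422.95], [0.0, 0.0, 0.0, 1.0]]
1238 (array([685.3, -11.6]), array([37.5, 38.3]), 80.3) 88.77166005083373
2966 (array([540.8,  -7.9]), array([80.9, 90. ]), 88.3)
```

View pics/w1.png

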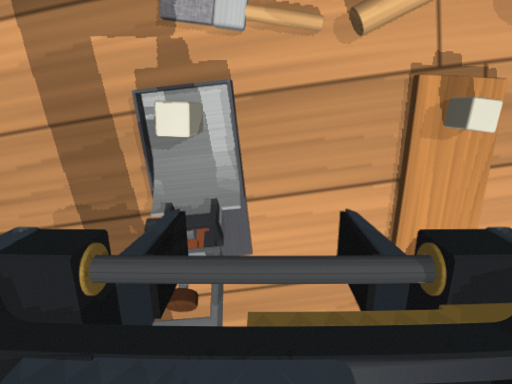

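The wrist view shows the post's top at (172,118), the tray around it, the knob at (183,298) and the board to the right. The three views agree on the post: about (684.5, -11), top at about 89, yaw about -10°.

Call:
send_rows(steps=[[[0,0,0,0.27,1],[0.51,-0.82,0,0,1],[0.51,-0.82,0,0,1],[0.52,-0.82,0,0,1],[0,0,0.9,0,1]]])

```text
time_s: 2.23
ee_pos: [693.5, -5.8, 202.2]
ee_rot: [-179.7, -1.1, -9.3]
force: [0.4, -0.6, 0.2]
gripper_width: 91.2
gripper_force: 0.0
```

Call:
send_rows(steps=[[[0,0,0.9,0,1],[0,0,0.6,0,1],[0,0,0.2,0,1],[0,0,0,0,1]]])

```text
time_s: 2.57
ee_pos: [682.9, -11.1, 124.7]
ee_rot: [179.9, 0.3, -9.6]
force: [0.2, -1.0, 0.6]
gripper_width: 91.0
gripper_force: 0.0
```

Call:
send_rows(steps=[[[0.03,0,0.7,0,1],[0,0,0.7,0,1],[0,0,0.4,0,1],[0,0,0.06,0,1],[0,0,0,0,0]]], squeeze=25)

```text
time_s: 2.98
ee_pos: [686.5, -11.5, 54.3]
ee_rot: [-180.0, -0.1, -9.6]
force: [0.3, 0.2, 0.7]
gripper_width: 87.3
gripper_force: 0.0
```

Call:
send_rows(steps=[[[0,0,0,0,0],[0,0,0,0,0],[0,0,0,0,0],[0,0,0,0,0],[0,0,0,0,0]]])

```text
time_s: 3.4
ee_pos: [686.2, -11.3, 54.2]
ee_rot: [-180.0, -0.1, -9.7]
force: [-0.1, 0.8, 0.3]
gripper_width: 54.1
gripper_force: 0.0
```

Call:
send_rows(steps=[[[0,0,0,0,0],[0,0,0,0,0],[0,0,0,0,0],[0,0,0,0,0],[0,0,0,0,0]]])

```text
time_s: 3.82
ee_pos: [685.8, -11.3, 53.4]
ee_rot: [180.0, -0.0, -9.7]
force: [-0.4, -0.2, 1.1]
gripper_width: 38.0
gripper_force: 25.0
```

Call:
send_rows(steps=[[[0,0,-0.3,0,0],[0,0,-0.6,0,0],[0,0,-0.8,0,0],[0,0,-0.8,0,0],[0,0,-0.3,0,0]]])

```text
time_s: 4.23
ee_pos: [688.0, -11.4, 171.1]
ee_rot: [-179.9, -0.5, -9.7]
force: [0.5, 0.3, -1.5]
gripper_width: 37.6
gripper_force: 25.0
```

Call:
send_rows(steps=[[[-0.27,0.89,0,0,0],[-0.27,0.89,0,0,0],[-0.27,0.89,0,0,0],[-0.27,0.89,0,0,0],[-0.27,0.89,0,0,0]]])

```text
time_s: 4.65
ee_pos: [601.5, -178.9, 165.7]
ee_rot: [180.0, 0.0, -9.6]
force: [0.2, -0.3, -2.7]
gripper_width: 38.3
gripper_force: 25.0
```

Call:
send_rows(steps=[[[-0.27,0.89,0,0,0],[-0.27,0.89,0,0,0],[-0.27,0.89,0,0,0],[-0.27,0.89,0,0,0],[-0.27,0.89,0,0,0]]])

```text
time_s: 5.07
ee_pos: [518.3, -345.5, 165.8]
ee_rot: [-180.0, 0.0, -9.7]
force: [-0.1, -0.5, -1.8]
gripper_width: 37.9
gripper_force: 25.0
```

Call:
send_rows(steps=[[[0,0,0.5,0,0],[0,0,0.7,0,0],[0,0,0.5,0,0],[0,0,0.3,0,0],[0,0,0,0,0]]])

```text
time_s: 5.48
ee_pos: [517.3, -342.9, 82.3]
ee_rot: [-179.8, 0.4, -9.7]
force: [0.9, 1.2, -1.9]
gripper_width: 38.2
gripper_force: 25.0
```

Call:
send_rows(steps=[[[0,0,0.25,0,0],[0,0,0.15,0,0],[0,0,0,0,0],[0,0,0,0,0]]])

```text
time_s: 5.82
ee_pos: [519.8, -344.2, 69.7]
ee_rot: [180.0, -0.0, -9.6]
force: [1.5, -0.2, -2.4]
gripper_width: 38.0
gripper_force: 25.0
```

Call:
send_rows(steps=[[[0,0,0.05,0,0],[0,0,0,0,0],[0,0,0,0,0]]])

```text
time_s: 6.07
ee_pos: [519.8, -344.2, 67.8]
ee_rot: [180.0, -0.0, -9.7]
force: [0.2, 0.2, -2.0]
gripper_width: 38.1
gripper_force: 25.0
```

Call:
send_rows(steps=[[[0,0,0.05,0,0],[0,0,0.05,0,0],[0,0,0,0,0]]])

```text
time_s: 6.32
ee_pos: [519.3, -344.0, 62.9]
ee_rot: [-180.0, 0.0, -9.7]
force: [0.5, 0.3, -2.0]
gripper_width: 38.0
gripper_force: 25.0
```

Call:
send_rows(steps=[[[0,0,0.03,0,0],[0,0,0,0,0]]])

```text
time_s: 6.48
ee_pos: [519.4, -344.1, 61.9]
ee_rot: [-180.0, 0.0, -9.7]
force: [-0.5, 0.4, -1.9]
gripper_width: 37.9
gripper_force: 25.0
```

Call:
send_rows(steps=[[[0,0,0.03,0,0],[0,0,0,0,0]]])

```text
time_s: 6.65
ee_pos: [519.7, -344.2, 61.4]
ee_rot: [180.0, -0.0, -9.7]
force: [-0.5, 0.4, 0.9]
gripper_width: 37.6
gripper_force: 25.0
```

Contact: the force has changed from -2 to +0.9 N. Releasing.

Call:
send_rows(steps=[[[0,0,0,0,1],[0,0,0,0,1],[0,0,0,0,1],[0,0,0,0,1],[0,0,0,0,1]]])

```text
time_s: 7.07
ee_pos: [519.7, -344.2, 61.0]
ee_rot: [180.0, -0.0, -9.7]
force: [-0.2, -0.7, -0.1]
gripper_width: 68.2
gripper_force: 0.0
```

Call:
send_rows(steps=[[[0,0,-0.3,0,1],[0,0,-0.7,0,1],[0,0,-0.9,0,1],[0,0,-0.9,0,1],[0,0,-0.9,0,1]]])

```text
time_s: 7.48
ee_pos: [519.3, -344.0, 210.5]
ee_rot: [-180.0, 0.0, -9.7]
force: [0.8, -0.2, 0.0]
gripper_width: 91.2
gripper_force: 0.0
```

```bash
python3 - <<'E'
from workcell import env
from h import *
import pickle
f=env.grab_frame('side');pickle.dump(f,open('s2.pkl','wb'))
Q=cloud(f).reshape(-1,3)
m=(abs(Q[:,0]-520)<45)&(abs(Q[:,1]+344)<45)&(Q[:,2]>85)&(Q[:,2]<110)
print(m.sum(),rect(Q[m]), np.median(Q[m,2]))
# die pose: steel die outline & upper structure, merged top/side/wrist
F=pickle.load(open('f0.pkl','rb'));F['w']=pickle.load(open('w1.pkl','rb'))
for n,g in F.items():
    Q=cloud(g).reshape(-1,3);Q=Q[np.isfinite(Q[:,0])]
    for nm,x0,x1,z0,z1 in(('tray',640,740,20,36),('strap',485,525,203,217),('face',485,512,150,185),('bridge',540,620,90,140)):
        m=(Q[:,0]>x0)&(Q[:,0]<x1)&(abs(Q[:,1]+6)<75)&(Q[:,2]>z0)&(Q[:,2]<z1)
        if m.sum()>8:
            q=Q[m];print(n,nm,m.sum(),rect(q),np.round(np.percentile(q[:,:],[2,50,98],axis=0),0).tolist())
E
```

```text
88 (array([ 518.8, -342.3]), array([44.8, 39.9]), 78.5) 96.58256572045923
side tray 206 (array([684.8,  -6.5]), array([ 87.1, 132.2]), 0.8) [[642.0, -70.0, 20.0], [681.0, 11.0, 27.0], [726.0, 57.0, 34.0]]
side strap 78 (array([5.082e+02, 3.000e-01]), array([90.3, 22.4]), 87.8) [[497.0, -42.0, 204.0], [510.0, 5.0, 210.0], [519.0, 44.0, 215.0]]
side face 58 (array([504. ,   2.7]), array([81.6, 15.7]), 89.9) [[497.0, -36.0, 154.0], [506.0, 4.0, 165.0], [512.0, 42.0, 184.0]]
side bridge 128 (array([573. ,   5.5]), array([41. , 85.4]), 24.4) [[541.0, -37.0, 93.0], [567.0, 30.0, 115.0], [584.0, 36.0, 131.0]]
top tray 166 (array([683.4, -11.6]), array([122.7,  84.3]), 88.7) [[646.0, -73.0, 21.0], [710.0, -15.0, 29.0], [726.0, 50.0, 35.0]]
top strap 159 (array([508.7,  -4.4]), array([85.1, 29.3]), 88.6) [[499.0, -47.0, 204.0], [512.0, -7.0, 210.0], [519.0, 38.0, 215.0]]
top face 49 (array([500.8, -13.5]), array([51.4, 12.9]), 84.7) [[496.0, -19.0, 158.0], [504.0, -2.0, 164.0], [509.0, 11.0, 172.0]]
top bridge 177 (array([562.6,  -7. ]), array([74.1, 42.3]), 88.6) [[545.0, -44.0, 94.0], [574.0, -5.0, 123.0], [584.0, 30.0, 139.0]]
w tray 1099 (array([681.8, -10.8]), array([124.9,  87.8]), 87.7) [[643.0, -74.0, 21.0], [701.0, -1.0, 29.0], [726.0, 51.0, 32.0]]
w strap 377 (array([518.4, -18.9]), array([56.5,  8.2]), 82.3) [[514.0, -46.0, 203.0], [517.0, -25.0, 205.0], [520.0, 7.0, 208.0]]
w face 208 (array([504. , -17.7]), array([16. , 57.9]), 0.5) [[497.0, -46.0, 158.0], [506.0, -6.0, 165.0], [512.0, 10.0, 183.0]]
w bridge 1243 (array([563.6,  -8.5]), array([81.7, 42.8]), 86.7) [[544.0, -44.0, 93.0], [565.0, -26.0, 116.0], [585.0, 29.0, 127.0]]
```

The post is standing at (519,-343) with its top at about 97. The die's axis is at yaw about -2.2°, and the knob face is near (507,-3,168). Next I'll go out over the far side to see how the arm tilts at the edge of its reach.

Call:
send_rows(steps=[[[0,0,0,-0.55,0],[0,0,0,-0.54,0],[0.42,-0.85,-0.21,0,0],[0.42,-0.85,-0.21,0,0],[0.42,-0.85,-0.21,0,0]]])

```text
time_s: 7.95
ee_pos: [573.9, -243.5, 234.2]
ee_rot: [-180.0, 0.0, -2.3]
force: [0.4, 0.0, -0.3]
gripper_width: 60.9
gripper_force: 0.0
```

Call:
send_rows(steps=[[[0.42,-0.85,-0.21,0,0],[0.42,-0.85,-0.21,0,0],[0.42,-0.85,-0.21,0,0],[0.42,-0.85,-0.21,0,0],[0.42,-0.85,-0.21,0,0]]])

```text
time_s: 8.37
ee_pos: [664.7, -75.6, 276.4]
ee_rot: [180.0, -0.0, -2.2]
force: [0.6, -0.6, -0.1]
gripper_width: 27.6
gripper_force: 0.0
```

Call:
send_rows(steps=[[[0.42,-0.85,-0.21,0,0],[0.42,-0.85,-0.21,0,0],[0.9,0,0,0,0],[0.9,0,0,0,0],[0.9,0,0,0,0]]])

```text
time_s: 8.78
ee_pos: [809.2, -13.4, 293.8]
ee_rot: [180.0, -0.1, -2.1]
force: [1.3, 0.2, 0.8]
gripper_width: 0.4
gripper_force: 0.0
```

Call:
send_rows(steps=[[[0.9,0,0,0,0],[0.9,0,0,0,0],[0.9,0,0,0,0],[0.9,0,0,0,0]]])

```text
time_s: 9.12
ee_pos: [893.7, -18.9, 258.6]
ee_rot: [-180.0, -2.3, -2.2]
force: [1.0, -0.4, -0.3]
gripper_width: 0.4
gripper_force: 0.0
```

Call:
send_rows(steps=[[[0.9,0,0,0,0],[0.9,0,0,0,0],[0.9,0,0,0,0]]])

```text
time_s: 9.37
ee_pos: [932.8, -21.5, 235.5]
ee_rot: [-179.9, -6.4, -2.2]
force: [-0.5, 0.0, -0.4]
gripper_width: 0.5
gripper_force: 0.0
```

Call:
send_rows(steps=[[[0,0,0,0,0],[0,0,0,0,0]]])

```text
time_s: 9.53
ee_pos: [931.5, -21.5, 235.5]
ee_rot: [-179.9, -6.2, -2.2]
force: [-0.3, 1.5, 0.1]
gripper_width: 0.6
gripper_force: 0.0
```

```bash
python3 -c "
from workcell import env
s=env.state();print(s['qpos'].round(2),s['ee_pos'],s['ee_rot'])"
```

```text
[-2.0600e+00  5.6640e+01  1.2420e+01  9.0000e-02  1.0469e+02  9.0140e+01] [931.54432969 -21.48725266 235.49728763] [-179.90187901   -6.24927776   -2.18113803]
```

Call:
send_rows(steps=[[[-0.9,0,0,0,0],[-0.9,0,0,0,0],[-0.9,0,0,0,0],[-0.9,0,0,0,0],[0,0,0,0,0]]])

```text
time_s: 9.95
ee_pos: [805.4, -16.4, 222.0]
ee_rot: [-179.9, -5.3, -2.2]
force: [1.2, 0.9, -1.4]
gripper_width: 0.2
gripper_force: 0.0
```

Call:
send_rows(steps=[[[0.9,0,-0.3,0,0],[0.9,0,-0.3,0,0],[0.9,0,-0.3,0,0],[0.9,0,-0.3,0,0],[0.9,0,-0.3,0,0]]])

```text
time_s: 10.37
ee_pos: [925.8, -21.8, 260.3]
ee_rot: [-179.9, -7.5, -2.2]
force: [-3.3, -0.6, -4.8]
gripper_width: 0.3
gripper_force: 0.0
```

Call:
send_rows(steps=[[[0.95,0,0,0,0],[0.95,0,0,0,0],[0.95,0,0,0,0],[0.95,0,0,0,0],[0.95,0,0,0,0]]])

```text
time_s: 10.78
ee_pos: [992.1, -25.9, 247.6]
ee_rot: [-179.8, -16.1, -2.2]
force: [-0.1, -0.6, 0.7]
gripper_width: 0.5
gripper_force: 0.0
```

```bash
python3 -c "
from workcell import env
s=env.state();print(s['qpos'].round(2),s['ee_pos'],s['ee_rot'])"
```

```text
[-2.25 56.7  12.27  0.25 94.9  89.97] [992.06598906 -25.9025759  247.57653683] [-179.76929795  -16.13050485   -2.19634818]
```

Tilt builds up (about 1.7° per row) and persists. Continuing outwards until it reaches about -35°.

Call:
send_rows(steps=[[[0.95,0,0,0,0],[0.95,0,0,0,0],[0.95,0,0,0,0],[0.95,0,0,0,0],[0.95,0,0,0,0]]])

```text
time_s: 11.2
ee_pos: [1043.8, -29.3, 246.3]
ee_rot: [-179.7, -23.5, -2.2]
force: [0.3, -0.3, 0.0]
gripper_width: 0.8
gripper_force: 0.0
```

Call:
send_rows(steps=[[[0.95,0,0,0,0],[0.95,0,0,0,0],[0.95,0,0,0,0],[0,0,0,0,0]]])

```text
time_s: 11.53
ee_pos: [1069.4, -31.2, 257.4]
ee_rot: [-179.6, -28.0, -2.3]
force: [-0.4, -0.6, 0.0]
gripper_width: 0.7
gripper_force: 0.0
```

Call:
send_rows(steps=[[[0.95,0,0,0,0],[0.95,0,0,0,0],[0.95,0,0,0,0],[0.95,0,0,0,0],[0,0,0,0,0]]])

```text
time_s: 11.95
ee_pos: [1097.7, -33.3, 282.8]
ee_rot: [-179.6, -33.9, -2.3]
force: [0.3, -0.8, -1.0]
gripper_width: 0.6
gripper_force: 0.0
```

Call:
send_rows(steps=[[[0.95,0,0,0,0],[0,0,0,0,0]]])

```text
time_s: 12.12
ee_pos: [1103.7, -33.8, 290.6]
ee_rot: [-179.5, -35.3, -2.3]
force: [-0.2, 0.3, -0.6]
gripper_width: 0.5
gripper_force: 0.0
```

Call:
send_rows(steps=[[[-0.5,0,-0.4,0,0],[-0.73,0,-0.58,0,0],[-0.73,0,-0.58,0,0],[-0.73,0,-0.58,0,0],[-0.73,0,-0.58,0,0]]])

```text
time_s: 12.53
ee_pos: [942.2, -27.9, 299.9]
ee_rot: [-179.5, -35.2, -2.3]
force: [1.3, 0.3, 1.3]
gripper_width: 0.8
gripper_force: 0.0
```

Call:
send_rows(steps=[[[-0.73,0,-0.58,0,0],[-0.73,0,-0.58,0,0],[-0.73,0,-0.58,0,0],[-0.73,0,-0.58,0,0],[-0.73,0,-0.58,0,0]]])

```text
time_s: 12.95
ee_pos: [756.3, -21.3, 311.1]
ee_rot: [-179.5, -35.2, -2.3]
force: [-0.5, -0.5, 0.5]
gripper_width: 0.5
gripper_force: 0.0
```

Call:
send_rows(steps=[[[-0.73,0,-0.58,0,0],[-0.73,0,-0.58,0,0],[-0.73,0,-0.58,0,0],[-0.73,0,-0.58,0,0],[-0.73,0,-0.58,0,0]]])

```text
time_s: 13.37
ee_pos: [570.4, -14.7, 322.0]
ee_rot: [-179.5, -35.2, -2.3]
force: [0.5, -1.2, 0.6]
gripper_width: 0.1
gripper_force: 0.0
```

Call:
send_rows(steps=[[[-0.73,0,-0.58,0,0],[-0.73,0,-0.58,0,0],[-0.73,0,-0.58,0,0],[-0.5,0,-0.4,0,0],[0,0,0,0,0]]])

```text
time_s: 13.78
ee_pos: [431.2, -9.6, 330.7]
ee_rot: [-179.5, -35.3, -2.3]
force: [0.5, -0.1, -0.5]
gripper_width: 0.4
gripper_force: 0.0
```

```bash
python3 - <<'E'
from workcell import env
from h import *
import pickle
s=env.state();print(s['ee_pos'],s['ee_rot'],s['qpos'])
f=env.grab_frame('wrist');g=env.grab_frame('side');pickle.dump((f,g),open('w3.pkl','wb'))
cv2.imwrite('pics/w3.png',cv2.cvtColor(f['pixels'],cv2.COLOR_RGB2BGR))
cv2.imwrite('pics/s3.png',cv2.cvtColor(cv2.resize(g['pixels'][100:300,150:400],None,fx=3,fy=3),cv2.COLOR_RGB2BGR))
E
```

```text
[431.19132356  -9.62727754 330.66563498] [-179.54428493  -35.30475166   -2.32211749] [ -3.98109491 -18.31470964 115.81534717   1.92664365  47.23286141
  87.3372802 ]
```

View pics/w3.png

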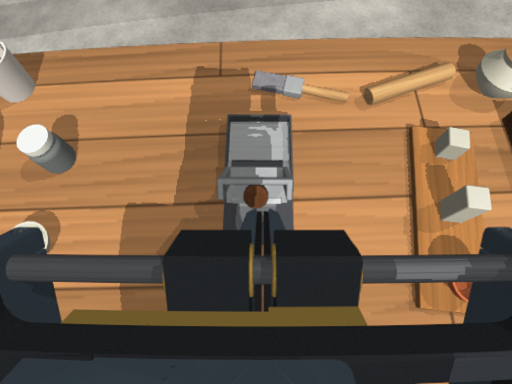

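View pics/s3.png

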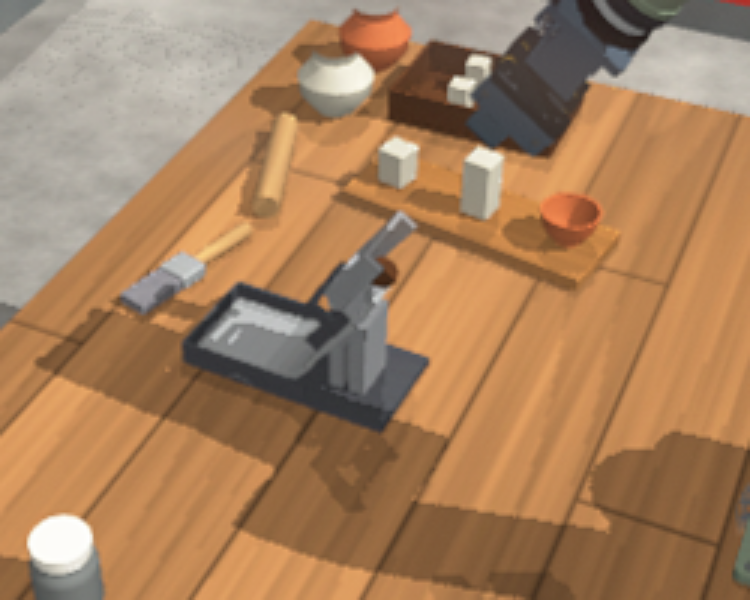

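The wrist view shows the knob at (256,195) with the strap just above it at y≈185, and the fingers pointing at it. The side crop shows the post upright between the short post and the bowl, and the knob at (385,270).

```bash
python3 - <<'E'
from h import *
import pickle
from workcell import env
f,g=pickle.load(open('w3.pkl','rb'))
from scipy.spatial.transform import Rotation as R
s=env.state();T=R.from_euler('xyz',s['ee_rot'],degrees=True).as_matrix();t=s['ee_pos']
for n,fr,(u0,u1,v0,v1) in(('w',f,(235,280,178,215)),('s',g,(268,292,180,200))):
    P=cloud(fr);c=fr['pixels'].astype(int)
    m=np.zeros(P.shape[:2],bool);m[v0:v1,u0:u1]=True
    m&=(c[...,0]>c[...,2]*1.7)&(c[...,0]<130)&(P[...,2]>130)&(P[...,2]<190)
    q=P[m];v,u=np.nonzero(m);print(n,len(q),u.min(),u.max(),v.min(),v.max(),np.round(np.median(q,0),1),np.round((q.min(0)+q.max(0))/2,1))
    # face only: points on the plane
    d=(q-t)@T; print(' tool frame med',np.round(np.median(d,0),1),'pct z',np.round(np.percentile(d[:,2],[5,25,50,75,95]),1),'x',np.round(np.percentile(d[:,0],[2,98]),1),'y',np.round(np.percentile(d[:,1],[2,98]),1))
P=cloud(f); q=P[172:192,215:298].reshape(-1,3);q=q[(q[:,2]>190)&(q[:,2]<225)];d=(q-t)@T;print('strap',len(q),np.round(np.percentile(d,[2,50,98],axis=0),1).tolist())
print(T.round(3).tolist())
E
```

```text
w 435 244 266 185 208 [508.6  -3.5 167.5] [509.1  -3.2 166.5]
 tool frame med [-34.9  -8.2 175.8] pct z [174.5 175.2 175.8 176.4 177.5] x [-49.3 -22. ] y [-20.9   5.6]
s 41 275 281 186 194 [505.3  -0.9 164.6] [5.057e+02 2.000e-01 1.678e+02]
 tool frame med [-39.6 -10.  175.5] pct z [172.3 174.9 175.5 176.8 181. ] x [-49.2 -26.1] y [-24.6   3.3]
strap 726 [[-19.2, -49.4, 139.5], [-7.6, -8.5, 141.6], [-5.2, 33.8, 159.8]]
[[0.815, -0.036, 0.579], [-0.033, -0.999, -0.016], [0.579, -0.007, -0.815]]
```

Call:
send_rows(steps=[[[-0.44,-0.1,0,0,0],[-0.44,-0.1,0.3,0,0],[0,0,0.9,0,0],[0,0,0.9,0,0],[0,0,0.8,0,0]]])

```text
time_s: 14.3
ee_pos: [475.0, -2.3, 213.2]
ee_rot: [-179.5, -35.2, -2.3]
force: [1.5, 0.3, -0.6]
gripper_width: 0.5
gripper_force: 0.0
```

Call:
send_rows(steps=[[[0,0,0.4,0,0],[0,0,0,0,0],[0,0,0,0,0]]])

```text
time_s: 14.55
ee_pos: [483.1, -2.7, 200.1]
ee_rot: [-179.5, -35.0, -2.3]
force: [0.4, -0.4, 0.3]
gripper_width: 0.4
gripper_force: 0.0
```

```bash
python3 - <<'E'
from workcell import env
from h import *
from scipy.spatial.transform import Rotation as R
s=env.state();t=s['ee_pos'];T=R.from_euler('xyz',s['ee_rot'],degrees=True).as_matrix()
print(t,s['ee_rot'],s['force'],'knob in tool',(np.array([508.6,-3.5,167.5])-t)@T)
f=env.grab_frame('wrist');g=env.grab_frame('side')
cv2.imwrite('pics/c4.png',cv2.cvtColor(np.hstack([cv2.resize(f['pixels'][100:300,150:350],(400,400)),cv2.resize(g['pixels'][130:230,220:320],(400,400))]),cv2.COLOR_RGB2BGR))
E
```

```text
[483.06851878  -2.69865882 200.0689141 ] [-179.5381471   -34.98251986   -2.32407408] [ 0.37918379 -0.41496998  0.2640787 ] knob in tool [ 2.25542821  0.09849054 41.32960427]
```

View pics/c4.png

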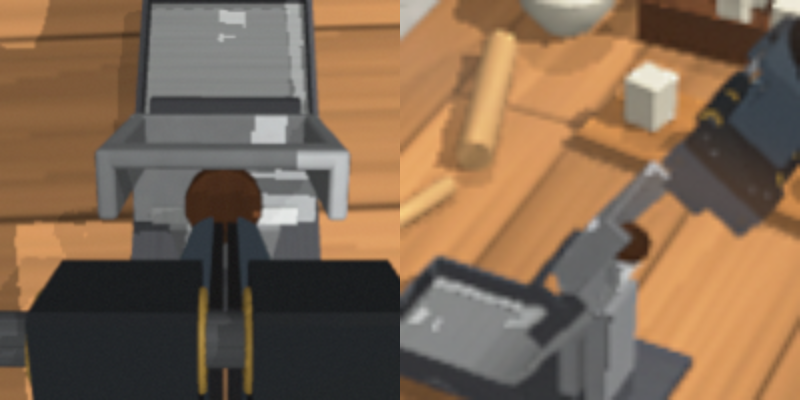

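Fingers line up with the knob's centre, in the middle between the cheeks. The gripper is clear of the strap. Approaching.

Call:
send_rows(steps=[[[0,0,0.4,0,0],[0,0,0.35,0,0],[0,0,0.15,0,0],[0,0,0.03,0,0],[0,0,0,0,0]]])

```text
time_s: 15.07
ee_pos: [503.8, -3.3, 171.2]
ee_rot: [-179.5, -35.2, -2.3]
force: [0.6, -0.8, 0.4]
gripper_width: 0.3
gripper_force: 0.0
```

Call:
send_rows(steps=[[[0,0,0.05,0,0],[0,0,0.05,0,0],[0,0,0.03,0,0],[0,0,0,0,0]]])

```text
time_s: 15.4
ee_pos: [506.5, -3.4, 166.3]
ee_rot: [-179.5, -35.1, -2.3]
force: [0.1, -0.3, 0.1]
gripper_width: 0.3
gripper_force: 0.0
```

Call:
send_rows(steps=[[[0,0,0.05,0,0],[0,0,0,0,0]]])

```text
time_s: 15.57
ee_pos: [507.7, -3.4, 164.4]
ee_rot: [-179.5, -35.1, -2.3]
force: [0.3, 0.5, -0.1]
gripper_width: 0.5
gripper_force: 0.0
```

Call:
send_rows(steps=[[[0,0,0.05,0,0],[0,0,0,0,0]]])

```text
time_s: 15.73
ee_pos: [508.9, -3.4, 162.6]
ee_rot: [-179.5, -35.1, -2.3]
force: [-0.6, 0.3, -0.3]
gripper_width: 0.3
gripper_force: 0.0
```

Call:
send_rows(steps=[[[0,0,0.05,0,0],[0,0,0,0,0]]])

```text
time_s: 15.9
ee_pos: [510.0, -3.4, 160.9]
ee_rot: [-179.5, -35.1, -2.3]
force: [-0.2, -0.5, 0.8]
gripper_width: 0.3
gripper_force: 0.0
```

Call:
send_rows(steps=[[[0,0,0.05,0,0],[0,0,0,0,0]]])

```text
time_s: 16.07
ee_pos: [511.2, -3.5, 159.3]
ee_rot: [-179.5, -35.1, -2.3]
force: [0.5, 0.1, -0.0]
gripper_width: 0.7
gripper_force: 0.0
```

```bash
python3 - <<'E'
from workcell import env
from h import *
f=env.grab_frame('wrist');g=env.grab_frame('side')
print(env.state()['force'])
cv2.imwrite('pics/c5.png',cv2.cvtColor(np.hstack([cv2.resize(f['pixels'][120:270,180:330],(400,400)),cv2.resize(g['pixels'][150:220,240:310],(400,400))]),cv2.COLOR_RGB2BGR))
E
```

```text
[ 0.35156507 -0.05470614  0.13452717]
```

View pics/c5.png

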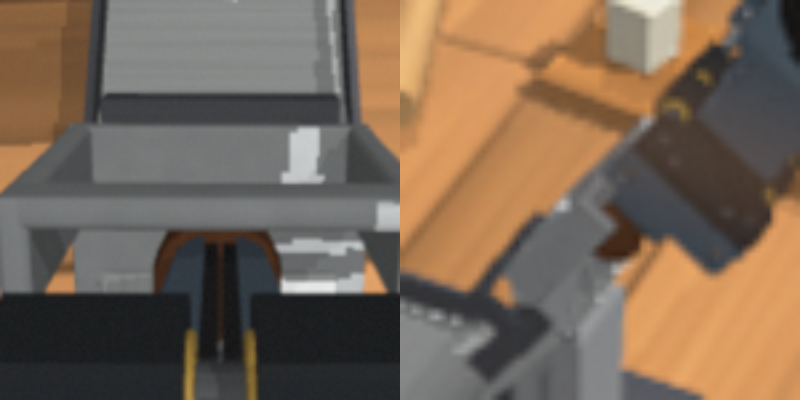

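The wrist crop shows the fingers in front of the knob at about (220,240), centred. The side crop shows the fingertips right at the knob (620,225). There is no force yet, so I'll keep going in small steps.

Call:
send_rows(steps=[[[0,0,0.05,0,0],[0,0,0,0,0]]])

```text
time_s: 16.33
ee_pos: [512.3, -3.5, 157.8]
ee_rot: [-179.5, -35.1, -2.3]
force: [0.1, 0.3, 0.1]
gripper_width: 0.3
gripper_force: 0.0
```

Call:
send_rows(steps=[[[0,0,0.05,0,0],[0,0,0,0,0]]])

```text
time_s: 16.5
ee_pos: [513.5, -3.5, 156.1]
ee_rot: [-179.5, -35.1, -2.3]
force: [0.3, 0.4, -0.9]
gripper_width: 0.4
gripper_force: 0.0
```

Call:
send_rows(steps=[[[0,0,0.05,0,0],[0,0,0,0,0]]])

```text
time_s: 16.67
ee_pos: [514.6, -3.6, 154.4]
ee_rot: [-179.5, -35.1, -2.3]
force: [-0.4, -0.3, -0.2]
gripper_width: 0.4
gripper_force: 0.0
```

```bash
python3 - <<'E'
from workcell import env
from h import *
from scipy.spatial.transform import Rotation as R
s=env.state();t=s['ee_pos'];T=R.from_euler('xyz',s['ee_rot'],degrees=True).as_matrix()
print(s['qpos'].round(2))
for n in('side','wrist'):
    g=env.grab_frame(n);P=cloud(g);d=(P-t)@T;c=g['pixels'].astype(int)
    brown=(c[...,0]>c[...,2]*1.7)&(c[...,0]<130)&(np.abs(d).max(-1)<40)
    q=d[brown];print(n,'brown',len(q),np.round(np.percentile(q,[2,50,98],axis=0),1).tolist())
    dark=(c[...,2]>c[...,0])&(np.abs(d[...,0])<45)&(np.abs(d[...,1])<60)&(d[...,2]>-60)&(d[...,2]<20)
    q=d[dark];print(n,'bluish',len(q))
    for a in range(-60,20,10):
        k=q[(q[:,2]>=a)&(q[:,2]<a+10)]
        if len(k)>3: print(a,len(k),np.round(np.percentile(k,[3,97],axis=0)[:,:2],1).tolist())
    cv2.imwrite(f'pics/z_{n}.png',cv2.cvtColor(g['pixels'],cv2.COLOR_RGB2BGR))
E
```

```text
[ -1.78   0.31 129.22   0.56  15.38  89.91]
side brown 25 [[-11.8, -18.5, -21.7], [-3.0, -10.1, -15.0], [1.9, 1.1, -8.0]]
side bluish 161
-60 6 [[10.5, -47.4], [26.4, -42.7]]
-50 18 [[10.6, -47.5], [32.8, -12.9]]
-40 33 [[-13.1, -46.3], [30.5, -7.9]]
-30 22 [[-6.2, -47.6], [32.3, -4.7]]
-20 23 [[8.7, -47.2], [30.6, -40.6]]
-10 17 [[9.4, -48.9], [30.6, -40.9]]
0 21 [[9.0, -47.9], [31.6, -40.2]]
10 21 [[-7.2, -47.1], [31.2, 14.9]]
wrist brown 175 [[-11.1, -14.9, -15.7], [8.2, -7.9, -13.8], [13.6, 14.4, -9.0]]
wrist bluish 5209
-60 371 [[15.3, -35.9], [30.4, 40.4]]
-50 3452 [[15.9, -40.5], [32.0, 39.9]]
-40 542 [[11.5, -39.4], [32.0, 39.1]]
-30 273 [[10.9, -39.9], [32.1, 39.9]]
-20 169 [[10.8, -40.2], [32.0, 40.4]]
-10 135 [[9.4, -39.4], [32.0, 40.5]]
0 145 [[20.5, -39.9], [31.9, 40.4]]
10 122 [[18.2, -39.2], [31.9, 40.3]]
```

```bash
python3 - <<'E'
import cv2,numpy as np
a=cv2.imread('pics/z_side.png')[120:220,240:340];b=cv2.imread('pics/z_wrist.png')[140:260,190:310]
cv2.imwrite('pics/c6.png',np.hstack([cv2.resize(b,(400,400),interpolation=cv2.INTER_CUBIC),cv2.resize(a,(400,400),interpolation=cv2.INTER_CUBIC)]))
E
```

```text
(no output)
```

View pics/c6.png

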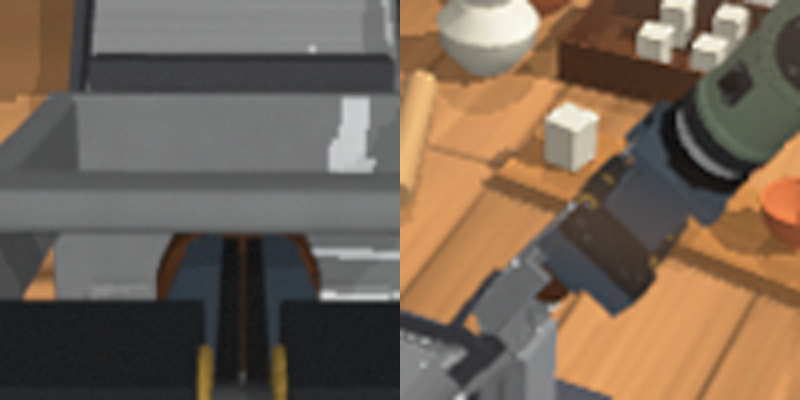

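```bash
python3 - <<'E'
from workcell import env
from h import *
from scipy.spatial.transform import Rotation as R
s=env.state();t=s['ee_pos'];T=R.from_euler('xyz',s['ee_rot'],degrees=True).as_matrix()
g=env.grab_frame('wrist');d=(cloud(g)-t)@T
for u in(248,252,262,268,274):
    print(u,[(v,*np.round(d[v,u]).astype(int),*g['pixels'][v,u]) for v in range(206,262,6)])
g=env.grab_frame('side');d=(cloud(g)-t)@T
m=(np.abs(d[...,0])<50)&(np.abs(d[...,1])<95)&(d[...,2]>-200)&(d[...,2]<-8)
q=d[m]
for a in range(-200,-8,12):
    k=q[(q[:,2]>=a)&(q[:,2]<a+12)]
    if len(k)>3: print(a,len(k),np.round(np.percentile(k,[3,97],axis=0)[:,:2],1).tolist())
E
```

```text
248 [(206, np.int64(27), np.int64(-6), np.int64(-48), np.uint8(117), np.uint8(119), np.uint8(120)), (212, np.int64(17), np.int64(-7), np.int64(-27), np.uint8(52), np.uint8(50), np.uint8(52)), (218, np.int64(17), np.int64(-7), np.int64(-38), np.uint8(42), np.uint8(49), np.uint8(56)), (224, np.int64(17), np.int64(-6), np.int64(-47), np.uint8(51), np.uint8(59), np.uint8(66)), (230, np.int64(38), np.int64(-3), np.int64(-106), np.uint8(32), np.uint8(35), np.uint8(39)), (236, np.int64(38), np.int64(-3), np.int64(-110), np.uint8(28), np.uint8(29), np.uint8(32)), (242, np.int64(38), np.int64(-3), np.int64(-114), np.uint8(27), np.uint8(29), np.uint8(31)), (248, np.int64(38), np.int64(-3), np.int64(-118), np.uint8(33), np.uint8(31), np.uint8(31)), (254, np.int64(38), np.int64(-3), np.int64(-121), np.uint8(42), np.uint8(38), np.uint8(31)), (260, np.int64(37), np.int64(-3), np.int64(-123), np.uint8(56), np.uint8(50), np.uint8(40))]
252 [(206, np.int64(28), np.int64(-4), np.int64(-50), np.uint8(117), np.uint8(118), np.uint8(119)), (212, np.int64(17), np.int64(-5), np.int64(-27), np.uint8(42), np.
[... 3344 characters left out ...]
)), (254, np.int64(36), np.int64(4), np.int64(-118), np.uint8(132), np.uint8(106), np.uint8(50)), (260, np.int64(35), np.int64(4), np.int64(-119), np.uint8(132), np.uint8(105), np.uint8(50))]
-200 119 [[-35.3, -53.2], [37.9, -12.2]]
-188 63 [[-21.3, -53.4], [21.3, -19.5]]
-176 52 [[-19.2, -54.1], [22.9, -40.3]]
-164 66 [[-21.1, -53.4], [24.0, -17.8]]
-152 321 [[-32.2, -90.7], [36.1, 63.9]]
-140 94 [[-36.0, -92.2], [37.9, 20.5]]
-128 167 [[-36.6, -88.3], [38.2, 69.0]]
-116 103 [[-32.7, -84.5], [38.2, 71.1]]
-104 22 [[-35.9, -83.5], [34.4, -20.7]]
-56 43 [[10.3, -47.9], [32.6, 32.3]]
-44 41 [[-9.8, -48.0], [32.8, 7.9]]
-32 41 [[-12.5, -48.6], [31.5, -6.9]]
-20 55 [[-11.8, -46.4], [32.1, 17.5]]
```

The point cloud puts the gripper body about 25 mm further behind the TCP than nominal, and the knob hasn't moved. The fingertips are therefore still short of the knob, so I'll carry on slowly until contact.

Call:
send_rows(steps=[[[0,0,0.05,0,0],[0,0,0,0,0]]])

```text
time_s: 17.03
ee_pos: [515.8, -3.6, 152.9]
ee_rot: [-179.5, -35.1, -2.3]
force: [0.1, 0.4, -0.6]
gripper_width: 0.3
gripper_force: 0.0
```

Call:
send_rows(steps=[[[0,0,0.05,0,0],[0,0,0,0,0]]])

```text
time_s: 17.2
ee_pos: [517.0, -3.6, 151.2]
ee_rot: [-179.5, -35.1, -2.3]
force: [0.4, -0.2, -0.9]
gripper_width: 0.3
gripper_force: 0.0
```

Call:
send_rows(steps=[[[0,0,0.05,0,0],[0,0,0,0,0]]])

```text
time_s: 17.37
ee_pos: [518.1, -3.7, 149.5]
ee_rot: [-179.5, -35.1, -2.3]
force: [-0.5, 0.6, -0.1]
gripper_width: 0.4
gripper_force: 0.0
```

Call:
send_rows(steps=[[[0,0,0.05,0,0],[0,0,0,0,0]]])

```text
time_s: 17.53
ee_pos: [519.3, -3.7, 148.1]
ee_rot: [-179.5, -35.1, -2.3]
force: [-1.6, -1.0, 1.9]
gripper_width: 0.5
gripper_force: 1.2
```

Contact at 2.5 N, which matches the knob spring at rest. Pressing on.

Call:
send_rows(steps=[[[0,0,0.05,0,0],[0,0,0.05,0,0],[0,0,0,0,0]]])

```text
time_s: 17.78
ee_pos: [521.6, -3.8, 144.9]
ee_rot: [-179.5, -35.1, -2.3]
force: [-4.1, 1.0, 4.1]
gripper_width: 0.7
gripper_force: 2.8
```

Call:
send_rows(steps=[[[0,0,0.05,0,0],[0,0,0.05,0,0],[0,0,0,0,0]]])

```text
time_s: 18.03
ee_pos: [523.8, -3.9, 141.8]
ee_rot: [-179.5, -35.1, -2.3]
force: [-3.0, -0.5, 4.0]
gripper_width: 0.4
gripper_force: 2.7
```

Call:
send_rows(steps=[[[0,0,0.05,0,0],[0,0,0.05,0,0],[0,0,0,0,0]]])

```text
time_s: 18.28
ee_pos: [526.1, -4.0, 138.3]
ee_rot: [-179.5, -35.1, -2.3]
force: [-3.0, -1.1, 3.3]
gripper_width: 0.8
gripper_force: 2.4
```

Call:
send_rows(steps=[[[0,0,0.05,0,0],[0,0,0.05,0,0],[0,0,0,0,0]]])

```text
time_s: 18.53
ee_pos: [528.4, -4.0, 135.0]
ee_rot: [-179.5, -35.1, -2.3]
force: [-2.9, -1.7, 5.3]
gripper_width: 0.6
gripper_force: 2.8
```

```bash
python3 - <<'E'
from workcell import env
from h import *
from scipy.spatial.transform import Rotation as R
s=env.state();t=s['ee_pos'];T=R.from_euler('xyz',s['ee_rot'],degrees=True).as_matrix()
print(t.round(1),s['force'].round(1),(s['force']@T).round(1),s['torque'].round(2))
f=env.grab_frame('wrist');P=cloud(f);d=(P-t)@T;c=f['pixels'].astype(int)
m=(c[...,0]>c[...,2]*1.5)&(c[...,0]<130)&(np.abs(d).max(-1)<45)&(d[...,0]<18)
q=d[m];print(len(q),np.round(np.percentile(q,[2,50,98],axis=0),1).tolist(),'world',np.round(np.median(P[m],0),1))
g=env.grab_frame('side')
cv2.imwrite('pics/c7.png',cv2.cvtColor(np.hstack([cv2.resize(f['pixels'][130:270,190:330],(400,400),interpolation=cv2.INTER_CUBIC),cv2.resize(g['pixels'][150:220,240:310],(400,400),interpolation=cv2.INTER_CUBIC)]),cv2.COLOR_RGB2BGR))
E
```

```text
[528.4  -4.  135. ] [-2.9 -1.7  5.3] [ 0.7  1.8 -6. ] [-0.17  0.43 -0.15]
59 [[-11.6, -14.4, -22.3], [-2.5, 0.8, -21.0], [16.4, 1.4, -10.4]] world [514.4  -4.6 150.8]
```

View pics/c7.png

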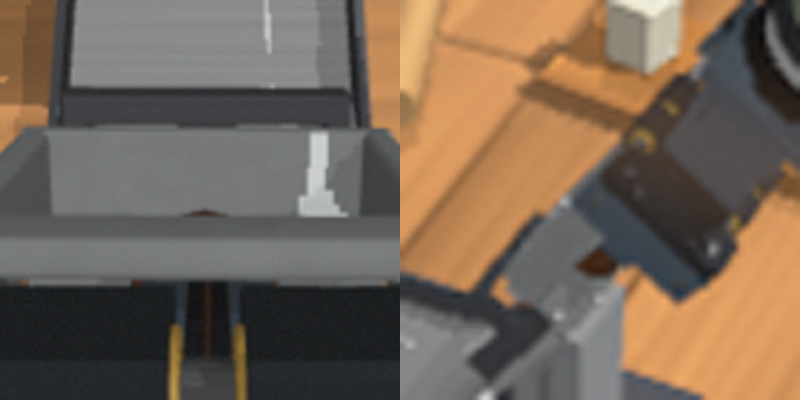

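The wrist crop shows the knob's rim beyond the strap at about (205,213). In the side crop the knob (597,262) has moved down. It has travelled about 16 mm and is following the fingertips, past the bump. Continuing with finer steps.

Call:
send_rows(steps=[[[0,0,0.05,0,0],[0,0,0.05,0,0],[0,0,0,0,0]]])

```text
time_s: 18.88
ee_pos: [530.7, -4.1, 131.7]
ee_rot: [-179.5, -35.1, -2.3]
force: [-5.0, -3.0, 4.4]
gripper_width: 0.7
gripper_force: 3.2
```

Call:
send_rows(steps=[[[0,0,0.05,0,0],[0,0,0,0,0]]])

```text
time_s: 19.05
ee_pos: [531.8, -4.2, 130.1]
ee_rot: [-179.5, -35.1, -2.3]
force: [-4.9, -2.9, 4.8]
gripper_width: 0.9
gripper_force: 3.4
```

Call:
send_rows(steps=[[[0,0,0.025,0,0],[0,0,0,0,0]]])

```text
time_s: 19.22
ee_pos: [532.4, -4.2, 129.4]
ee_rot: [-179.5, -35.1, -2.3]
force: [-4.7, -2.8, 5.0]
gripper_width: 0.7
gripper_force: 3.5
```

Call:
send_rows(steps=[[[0,0,0.02,0,0],[0,0,0,0,0]]])

```text
time_s: 19.38
ee_pos: [532.8, -4.2, 128.8]
ee_rot: [-179.5, -35.1, -2.3]
force: [-4.5, -2.5, 6.1]
gripper_width: 0.5
gripper_force: 3.6
```

Call:
send_rows(steps=[[[0,0,0.02,0,0],[0,0,0,0,0]]])

```text
time_s: 19.55
ee_pos: [533.2, -4.2, 128.1]
ee_rot: [-179.5, -35.1, -2.3]
force: [-5.1, -4.0, 5.1]
gripper_width: 0.6
gripper_force: 3.6
```

Call:
send_rows(steps=[[[0,0,0.015,0,0],[0,0,0,0,0]]])

```text
time_s: 19.72
ee_pos: [533.6, -4.3, 127.7]
ee_rot: [-179.5, -35.1, -2.3]
force: [-3.6, -2.9, 5.5]
gripper_width: 0.5
gripper_force: 3.7
```

Call:
send_rows(steps=[[[0,0,0.015,0,0],[0,0,0,0,0]]])

```text
time_s: 19.88
ee_pos: [533.7, -4.3, 127.6]
ee_rot: [-179.5, -35.1, -2.3]
force: [-9.7, -2.6, 9.7]
gripper_width: 0.3
gripper_force: 6.6
```

Call:
send_rows(steps=[[[0,0,0.015,0,0],[0,0,0,0,0],[0,0,0,0,0]]])

```text
time_s: 20.13
ee_pos: [533.7, -4.2, 127.5]
ee_rot: [-179.5, -35.2, -2.3]
force: [-14.0, -2.2, 15.7]
gripper_width: 0.0
gripper_force: 10.6
```

About 21 N along the axis, firmly on the stop. Backing off along the axis.

Call:
send_rows(steps=[[[0,0,0,0,0],[0,0,-0.15,0,0],[0,0,-0.25,0,0],[0,0,-0.3,0,0],[0,0,-0.4,0,0]]])

```text
time_s: 20.55
ee_pos: [508.8, -3.3, 162.2]
ee_rot: [-179.5, -35.0, -2.3]
force: [0.7, -0.5, 0.4]
gripper_width: 0.3
gripper_force: 0.0
```

Call:
send_rows(steps=[[[0,0,-0.6,0,0],[0,0,-0.8,0,0],[0,0,-0.8,0,0],[0,0,-0.8,0,0],[0,0,0,0,0]]])

```text
time_s: 20.97
ee_pos: [440.9, -1.4, 267.0]
ee_rot: [-179.5, -35.7, -2.3]
force: [1.0, 0.4, -0.0]
gripper_width: 0.2
gripper_force: 0.0
```

```bash
python3 - <<'E'
from workcell import env
from h import *
s=env.state();t=s['ee_pos'];print(t,s['force'].round(1))
f=env.grab_frame('wrist');g=env.grab_frame('side')
P=cloud(f);c=f['pixels'].astype(int)
m=(c[...,0]>c[...,2]*1.7)&(c[...,0]<130)&(P[...,2]>130)&(P[...,2]<190)&(abs(P[...,1]+4)<20)
print('knob',m.sum(),np.round(np.median(P[m],0),1))
m=(c[...,0]>c[...,2]*1.5)&(P[...,0]>610)&(P[...,0]<725)&(abs(P[...,1]+9)<55)&(P[...,2]>8)&(P[...,2]<50)
q=P[m];print('tile',len(q),rect(q) if len(q)>5 else '',np.round(np.percentile(q,[3,50,97],axis=0),1).tolist() if len(q) else '')
Q=cloud(g).reshape(-1,3);m=(abs(Q[:,0]-520)<45)&(abs(Q[:,1]+344)<45)&(Q[:,2]>85)&(Q[:,2]<110)
print('post',m.sum(),rect(Q[m]),np.median(Q[m,2]))
cv2.imwrite('pics/c8.png',cv2.cvtColor(np.hstack([cv2.resize(f['pixels'][60:300,130:370],(400,400)),cv2.resize(g['pixels'][110:260,190:340],(400,400))]),cv2.COLOR_RGB2BGR))
E
```

```text
[440.88742033  -1.36616187 266.95575578] [ 1.   0.4 -0. ]
knob 639 [508.5  -3.6 167.6]
tile 715 (array([677.3, -10. ]), array([45.6, 50. ]), 87.2) [[652.9, -31.9, 11.6], [675.1, -10.4, 18.2], [700.6, 10.7, 26.5]]
post 0 (array([0., 0.]), array([0., 0.]), 0.0) nan
  return _methods._mean(a, axis=axis, dtype=dtype,
  ret = ret.dtype.type(ret / rcount)
```

View pics/c8.png

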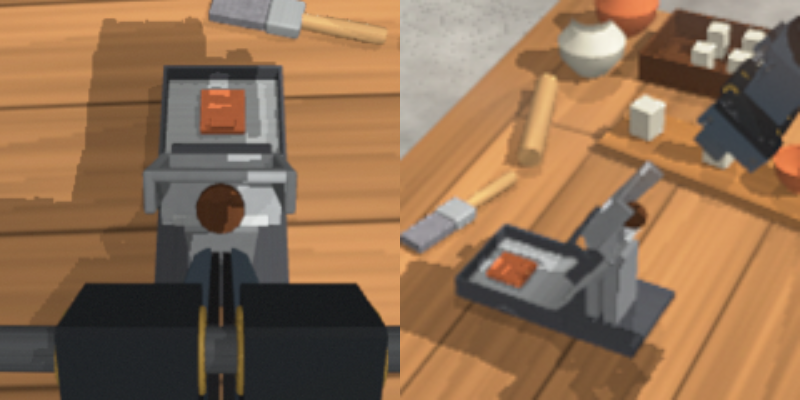

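The tile is flat in the tray (222,112) and the knob is back at rest (508.5,-3.6,167.6). In the side view the gripper hides the post; it stood untouched when last seen. I'll settle briefly, check the post from the wrist camera and hand in.

Call:
send_rows(steps=[[[0,0,0,0,0],[0,0,0,0,0],[0,0,0,0,0],[0,0,0,0,0],[0,0,0,0,0]]])

```text
time_s: 21.48
ee_pos: [440.1, -1.6, 259.7]
ee_rot: [-179.5, -35.0, -2.3]
force: [-0.2, 0.1, 0.2]
gripper_width: 0.3
gripper_force: 0.0
```

```bash
python3 - <<'E'
from workcell import env
from h import *
for n in('wrist','top'):
    Q=cloud(env.grab_frame(n)).reshape(-1,3);m=(abs(Q[:,0]-520)<45)&(abs(Q[:,1]+344)<45)&(Q[:,2]>88)&(Q[:,2]<110)
    if m.sum()>5: print(n,m.sum(),rect(Q[m]),np.median(Q[m,2]))
print(env.job_done())
E
```

```text
wrist 253 (array([ 521.8, -329.5]), array([11.1, 37.9]), 81.5) 95.4550006181343
top 177 (array([ 517.8, -343.3]), array([38.8, 37.8]), 82.7) 98.08303288118987
the job is handed in; nothing more can be done
None
```

The job is handed in (no verdict returned): the post stands upright mid-board, the knob was pressed home at about 21 N and sprang back, and the tile lies in the tray.

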